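Hang the washed cup on the free draining peg

ROBOT

A 6-joint arm with a two-finger parallel gripper is mounted at the origin on a cart in front of the work surface, level with it; the furniture and walls round the work are solid. World frame = base frame: x ahead of the robot, y to its left, z up, the work surface at z = 0. Lengths are in m, angles in rad, forces in N, time in s.
With the tool pointing down it reaches from about 0.25 to 0.85 m from the base axis. Payload 12.5 kg.
Tool frame: the origin (TCP) lies on the mounting face of the last link; the fingertips stand 186 mm ahead of it and the grasp point (between the pads) lies 167 mm ahead of it; z points along the fingers, y is the line along which they close (so a half turn about z gives the same grasp; the last joint's range is limited). The gripper opens to 93 mm and grips with 3 to 60 N. Pads are 15 mm wide; open, the fingers measure 128 mm over their backs; the gripper's body (75 mm by 188 mm) begins 65 mm behind the grasp point.
Start: joints at [1.21, 0.351, 1.652, -0, 1.139, -0.085], TCP at [0.15, 0.529, 0.405] pointing down, gripper open.
Joint ranges: [-2.75, 2.75], [-0.79, 2.1], [0.01, 2.65], [-1.57, 4.71], [0.07, 3.14], [-2.87, 2.87]. Speed limits (rad/s): [2.22, 2.22, 2.79, 3.14, 3.14, 3.14].

INTERFACE

Orientations are given as a rotation vector (axis times angle).
In Python, from rig import * gives the robot as it stands.
- The arm moves only by the tool move_arm, never from a script. Its argument "rows" is a list of rows, each a list of 2 entries, a list of its own where there are three numbers: the shift along the tool's x, y, z normalised to -1 to 1, where 1 is 40 cm, then the turn, a rotation vector about the tool's x, y, z normalised to -1 to 1, where 1 is pi rad. In form: [[[tx, ty, tz], [rx, ry, rz]], ...]. A call has 1 to 12 rows; each row is the pose to reach, as a shift and turn from the pose commanded when the call began, along the tool's axes at that moment, turning the shorter way round; what a row does not reach only later rows make up. A row lasts 1/8 s, in which the tool goes at most 62.5 mm and 10.7 degrees, less where a joint would pass 70% of its speed; a pose out of reach is approached as far as the arm can. A call with a number of a shift or a turn outside -1 to 1 is refused whole. A call with a gripper value outside its range is refused whole. "gripper" is the closure, from 0 (fully open) to 1 (shut), set as the call begins (left out, the last holds). The fingers move at their own pace and stop on an object; "grip_force" is the grip in N (left out, the last holds). Time passes only in rows, so rows that repeat a pose let the fingers close. It gives the time, the measured TCP pose, the force, the opening and the grip force at its end, in the units of the state.
- sense(): the state, without advancing time (a new reading comes with each control period).
- snapshot(name): name is "side" or "top" or "wrist"; returns a dict with "pixels" (480x640x3 uint8, red, green, blue), "range_z" (480x640 float32, m along the optical axis (not along the pixel's ray), 0 where there is no reading), "mtx" (3x3 intrinsics, pixels), "camera_from_world" (4x4, takes a point from world to camera coordinates); the wrist camera has in their place "mount" (4x4, takes a point from camera to tool coordinates, whose origin is the TCP and whose axes are the flange's). Camera axes: x right, y up, looking along -z (the intrinsics and any distortion apply to the point x, -y, -z); pixel columns grow to the right and rows downward; lengths in m; the calibration is good to about 2 mm. A picture is of the moment at which its call begins: read the wrist's pose just before it.
- close_job(): hands the job in; it is judged then, once.
The state is a dict: "time": time; "joints": joint angles; "joint_velocities": joint speeds; "effort": joint torques, N m; "eef_pos": TCP position; "tcp_rot": TCP orientation; "contact_force": force on the tool from outside, world axes, zero at the start; "wrist_torque": the same for the moment, N m; "width": finger opening in m; "gripper_force": force on a finger pad.
Only numpy, scipy, OpenCV 4.12 (cv2) and the standard library are available. Lean on these libraries where they do the work, as an engineer would, in place of code of your own. Each camera call takes 0.05 s, during which the arm holds its last target. There are 200 camera calls.

TASK

The cup standing upside down on the counter has just been washed. Hang it mouth-down on the free peg of the sloping draining rack, so that the peg is inside it and its rim rests flat on the sloping slats all round, then let go; lower it on gently rather than dropping it. Leave the cup that stands upright where it is.

Things in the scene. Friction and masses are not known exactly. Their poses are not given: they have to be found in the camera images.
- washed_cup_center (a point): Centre (half-way up) of the washed brown handleless cup, standing mouth-down on the counter. 92 mm high; outside 82 mm wide at the rim (below), tapering to 58 mm at the closed bottom (on top), about 63 mm at 22 mm above this centre; inside about 76 mm wide at the mouth, 86 mm deep. Rigid, about 80 g, round. Its z axis runs from bottom to mouth: it points down at the start
- upright_cup_center (a point): Centre (half-way up) of another brown cup of the same shape and size, standing upright, mouth up, on the counter. It and the washed cup may have changed places. z axis up. A bystander, to be left alone
- free_peg: Free peg of the rack: round, dark wood, 30 mm thick at the foot, 23 mm near the domed tip, 60 mm long, square to the slats. Origin: centre of its foot, in the slats' upper face, 60 mm above the counter. z: along the peg to the tip, leaning 25 degrees from vertical to the rack's low front edge; x: up the slope; y: level, along the rack. A seated cup's centre is 46 mm up along z
- drain_rack: Fixed draining rack, wooden slats over a steel drip tray, 175 (x) by 315 (y) mm, at most 95 mm high without pegs and cups. Origin: centre of its underside; z up; its low front edge faces -x, the robot. Slats reach 70 mm up and down the slope from the pegs. The free peg is 75 mm from the middle on the -y side; the other, 150 mm from it on +y, already has a cup hanging on it
Not all that is in view belongs to the job. Leave any green or orange look-alike of the part that bears washed_cup_center alone.

How it is judged:
At the end, for the whole second after the job is handed in: Washed cup at rest mouth-down over the free peg: axis within 8.5 degrees of the peg's, centre 38 to 56 mm above the slats along the peg and within 32 mm of its axis along and across the slope. The upright cup still stands upright within 30 mm of its start (z of washed_cup_center in the frame of free_peg between 0.038 and 0.056 m and x of washed_cup_center in the frame of free_peg between -0.032 and 0.032 m and y of washed_cup_center in the frame of free_peg between -0.032 and 0.032 m and angle between the z axis of washed_cup_center and the z axis of free_peg, either way round below 0.15 rad and angle between washed_cup_center's own z axis and vertical above 2 rad and linear speed of washed_cup below 0.02 m/s and angle between upright_cup_center's own z axis and vertical below 0.15 rad and distance of upright_cup_center from where it was at the start of the episode below 0.03 m); the robot touches nothing.
It fails at once if the washed cup is dropped: falling free of the fingers faster than 0.7 m/s (a drop of about 25 mm) (linear speed of washed_cup above 0.7 m/s and contact force between the fingers and washed_cup below 0.05 N).
It fails at once if the upright cup is knocked over or moved by more than 30 mm (angle between upright_cup_center's own z axis and vertical above 0.5 rad or distance of upright_cup_center from where it was at the start of the episode above 0.03 m).
It also fails if it takes over 32 s, if anything falls off the work surface, if the arm or the gripper's body presses on something with over 40 N, if the wrist force passes 120 N, or if a joint passes its speed limit or range.

## Working session

There is one attempt and no reset: what is moved stays moved. The work goes in short steps, Python scripts to look and compute and a tool call to move; the robot and the scene stay as the last step left them, time stands still between calls to the robot, and variables do not carry over. Pictures are saved under pics/ and viewed, at most 10 in all, crops included, and the job is handed in when it is done.

Besides the shell and the picture viewer there is one more tool, called as name([rows], argument=value, ...), one row to a line, values as JSON. move_arm: Moves the arm, as the interface text tells. Scaled input: -1 to 1 covers 40 cm each way for a shift and pi rad each way for a turn. Its arguments: {"type":"object","properties":{"rows":{"type":"array","items":{"type":"array"}},"gripper":{"type":"number"},"grip_force":{"type":"number"}},"required":["rows"]}

```bash
mkdir -p pics; ls; cat > h.py <<'E'
from rig import *
import numpy as np, cv2
from scipy.spatial.transform import Rotation as R
def cam(s,st=None):
    if 'camera_from_world' in s: return np.linalg.inv(s['camera_from_world'])
    T=np.eye(4);T[:3,:3]=R.from_rotvec(st['tcp_rot']).as_matrix();T[:3,3]=st['eef_pos'];return T@s['mount']
def cloud(s,W):
    z=s['range_z'];v,u=np.mgrid[:480,:640];K=s['mtx']
    p=np.stack([(u-K[0,2])/K[0,0]*z,-(v-K[1,2])/K[1,1]*z,-z,np.ones_like(z)],-1)
    P=(p@W.T)[...,:3]; P[z==0]=np.nan; return P
E
python3 - <<'E'
from h import *
st=sense();print({k:np.round(v,3) for k,v in st.items()})
ims=[]
for n in['side','top']:
    s=snapshot(n);np.savez('/tmp/%s.npz'%n,**s);cv2.imwrite('pics/%s0.png'%n,s['pixels'][...,::-1]);W=cam(s);print(n,np.round(W,3),s['mtx'].round(1),(s['range_z']>0).mean(), [k for k in s])
E
```

```text
pics
{'time': np.float64(0.0), 'joints': array([ 1.21 ,  0.351,  1.652,  0.   ,  1.139, -0.085]), 'joint_velocities': array([-0.   , -0.001,  0.002,  0.   , -0.001, -0.   ]), 'effort': array([ 1.0000e-03, -4.9731e+01, -2.8526e+01,  7.0000e-02,  2.5000e-02,
       -0.0000e+00]), 'eef_pos': array([0.15 , 0.529, 0.404]), 'tcp_rot': array([-4.320e-01, -3.112e+00,  2.000e-03]), 'contact_force': array([0.063, 0.748, 0.624]), 'wrist_torque': array([-0.029,  0.027,  0.01 ]), 'gripper_force': np.float64(0.0), 'width': np.float64(0.093)}
side [[-0.863 -0.345  0.369  0.987]
 [ 0.505 -0.608  0.613  0.777]
 [ 0.013  0.715  0.699  1.103]
 [ 0.     0.     0.     1.   ]] [[584.5   0.  320. ]
 [  0.  584.5 234.9]
 [  0.    0.    1. ]] 0.92080078125 ['pixels', 'range_z', 'mtx', 'camera_from_world']
top [[-0.011  0.995 -0.101  0.335]
 [-1.    -0.01   0.006 -0.105]
 [ 0.005  0.101  0.995  1.237]
 [ 0.     0.     0.     1.   ]] [[516.6   0.  317.9]
 [  0.  516.6 245.1]
 [  0.    0.    1. ]] 0.9958365885416667 ['pixels', 'range_z', 'mtx', 'camera_from_world']
```

View pics/side0.png

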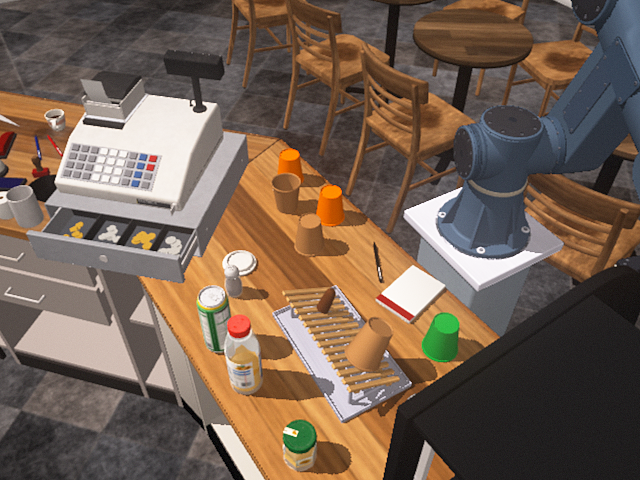

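View pics/top0.png

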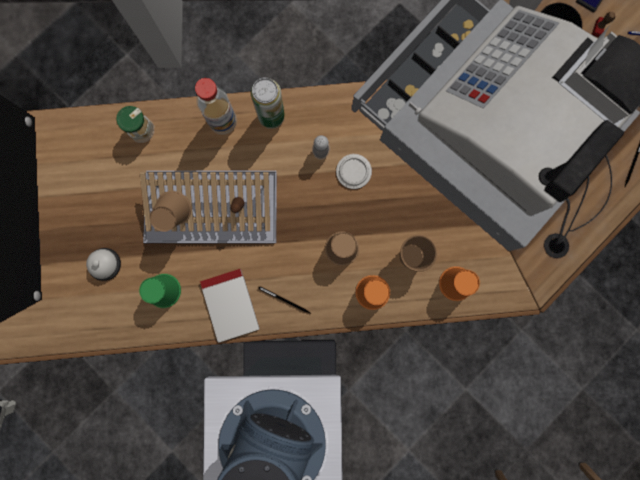

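Candidates: 
- Brown mouth-down cup: top (342,248), side (309,235). It is free-standing on the counter with its closed bottom up, so it fits the washed cup.
- Brown open cup: top (418,253), side (286,195). This is the upright bystander.
- Brown cup already on the rack: top (170,210).
- Orange and green look-alikes: top (373,291), (459,283) and (160,290).
- Free peg: tip at top (237,204), side (327,298).

Next I confirm the choice in a crop and measure.

```bash
python3 - <<'E'
from h import *
S={n:dict(np.load('/tmp/%s.npz'%n)) for n in['side','top']}
C={n:cloud(S[n],cam(S[n])) for n in S}
c=S['top']['pixels'][150:330,210:480,::-1];cv2.imwrite('pics/crop1.png',cv2.resize(c,None,fx=2.9,fy=2.9,interpolation=cv2.INTER_CUBIC))
px={'side':dict(washed=(309,222),up=(286,186),peg=(327,298)),'top':dict(washed=(342,245),up=(418,253),peg=(237,204))}
for n in px:
  for k,(u,v) in px[n].items(): print(n,k,C[n][v,u].round(4))
def fit(P,n):  # circle fit at slices
  for z0 in np.arange(.01,.1,.01):
    m=abs(P[:,2]-z0)<.004; q=P[m][:,:2]
    if m.sum()<15: continue
    A=np.c_[2*q,np.ones(len(q))];x=np.linalg.lstsq(A,(q**2).sum(1),rcond=None)[0]
    print(n,z0.round(2),m.sum(),x[:2].round(4),np.sqrt(x[2]+x[0]**2+x[1]**2).round(4))
for k in['washed','up']:
  for n in S:
    P=C[n].reshape(-1,3);c=C[n][px[n][k][1],px[n][k][0]][:2] if k=='washed' else None
    if c is None: c=C['top'][253,418][:2]
    P=P[(np.hypot(*(P[:,:2]-c).T)<.05)&(P[:,2]>.005)&(P[:,2]<.11)]
    t=P[P[:,2]>np.nanmax(P[:,2])-.006]
    print(k,n,len(P),'ztop',np.percentile(P[:,2],98).round(4),'top centroid',t.mean(0).round(4)); fit(P,k+n)
# slat plane near the peg: fit
P=np.concatenate([C[n].reshape(-1,3) for n in S])
pt=C['top'][204,237]
m=(np.hypot(*(P[:,:2]-pt[:2]).T)<.08)&(P[:,2]>.025)&(P[:,2]<.1)
q=P[m];
for n in S:
  g=C[n];mk=(np.hypot(g[...,0]-pt[0],g[...,1]-pt[1])<.075)&(g[...,2]>.07)
  Q=g[mk];print('peg-region',n,len(Q),Q[np.argsort(-Q[:,2])[:6]].round(4))
np.save('/tmp/q.npy',q)
best=None;rng=np.random.default_rng(0)
for _ in range(3000):
  a=q[rng.choice(len(q),3)];nn=np.cross(a[1]-a[0],a[2]-a[0]);l=np.linalg.norm(nn)
  if l<1e-6: continue
  nn/=l;nn*=np.sign(nn[2]);
  if abs(nn[2]-np.cos(np.radians(25)))>.05: continue
  i=abs((q-a[0])@nn)<.003
  if best is None or i.sum()>best.sum(): best=i
w=q[best];c=w.mean(0);nn=np.linalg.svd(w-c)[2][2];nn*=np.sign(nn[2]);print('plane',c.round(4),nn.round(4),best.sum(),len(q),np.degrees(np.arccos(nn[2])))
h=(q-c)@nn;m=(h>.012)&(h<.07)
Q=q[m];Q=Q[np.hypot(*(Q[:,:2]-pt[:2]).T)<.05];hh=h[m]
print('pegpts',len(Q),((Q-c)@nn).max())
for lo in np.arange(.01,.065,.01):
  s=Q[(((Q-c)@nn)>lo)&(((Q-c)@nn)<lo+.01)]
  if len(s): 
    f=s-np.outer((s-c)@nn,nn);print(lo.round(2),len(s),'proj mean',f.mean(0).round(4),'min',f.min(0).round(4),'max',f.max(0).round(4))
# rack extents
g=C['top'][165:245,135:280];print('rack z>0.03 extents')
E
```

```text
side washed [ 0.4539 -0.1658  0.0908]
side up [ 0.4169 -0.3622  0.0525]
side peg [0.547  0.0791 0.1036]
top washed [ 0.4512 -0.1657  0.0913]
top up [ 0.439  -0.3524  0.0035]
top peg [0.5424 0.0656 0.1117]
washed side 1074 ztop 0.0954 top centroid [ 0.4491 -0.1679  0.0941]
washedside 0.01 112 [ 0.4499 -0.1691] 0.04
washedside 0.02 78 [ 0.451  -0.1668] 0.0349
washedside 0.03 64 [ 0.4506 -0.1683] 0.0347
washedside 0.04 63 [ 0.4507 -0.1675] 0.0333
washedside 0.05 65 [ 0.4509 -0.1667] 0.0318
washedside 0.06 67 [ 0.4511 -0.1667] 0.0305
washedside 0.07 59 [ 0.4505 -0.167 ] 0.0297
washedside 0.08 59 [ 0.4523 -0.1657] 0.0268
washedside 0.09 278 [ 0.4505 -0.1668] 0.0218
washed top 859 ztop 0.0929 top centroid [ 0.4526 -0.1671  0.0924]
washedtop 0.01 58 [ 0.4515 -0.1684] 0.0388
washedtop 0.02 29 [ 0.4516 -0.1683] 0.0366
washedtop 0.03 23 [ 0.4518 -0.1686] 0.0356
washedtop 0.04 28 [ 0.4515 -0.1684] 0.0343
washedtop 0.05 28 [ 0.4514 -0.1683] 0.0331
washedtop 0.06 31 [ 0.4516 -0.1684] 0.0321
washedtop 0.07 27 [ 0.452  -0.1684] 0.0311
washedtop 0.08 41 [ 0.4488 -0.1677] 0.0274
washedtop 0.09 461 [ 
[... 999 characters left out ...]
.5387 0.0688 0.1187]]
peg-region top 695 [[0.5273 0.0662 0.1213]
 [0.5347 0.0669 0.1171]
 [0.5348 0.0691 0.117 ]
 [0.5326 0.0735 0.1168]
 [0.5371 0.0714 0.1166]
 [0.5282 0.0648 0.1163]]
plane [0.5548 0.0702 0.0597] [-0.4246  0.0021  0.9054] 2662 4126 25.127001074499976
pegpts 200 0.04649160599780751
0.01 52 proj mean [0.5619 0.0741 0.063 ] min [0.5459 0.0574 0.0556] max [0.5695 0.0863 0.0666]
0.02 73 proj mean [0.5621 0.0746 0.0631] min [0.5459 0.0586 0.0555] max [0.5692 0.0874 0.0665]
0.03 64 proj mean [0.5615 0.0744 0.0628] min [0.5486 0.0595 0.0568] max [0.5688 0.0858 0.0663]
0.04 11 proj mean [0.5549 0.074  0.0598] min [0.5467 0.0585 0.0559] max [0.561  0.0843 0.0627]
rack z>0.03 extents
```

View pics/crop1.png

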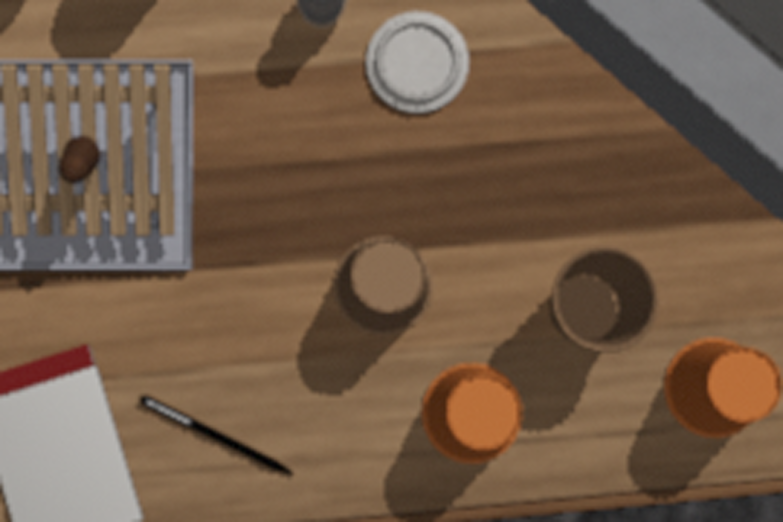

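The crop confirms it: the mouth-down brown cup is at crop (387,275), and the open upright one is at (605,300). Both views agree on the washed cup at (0.451, -0.168) with its top at 0.092. Next I refine the peg and compute the first move.

```bash
cat >> h.py <<'E'
def tilt(deg,yaw=0):
    b=np.diag([-1.,1.,-1.])
    return R.from_euler('z',yaw,degrees=True)*R.from_euler('y',-deg,degrees=True)*R.from_matrix(b)
def rel(p0,R0,p1,R1):
    return (R0.inv().apply(np.array(p1)-p0)/.4).round(4),((R0.inv()*R1).as_rotvec()/np.pi).round(4)
E
python3 - <<'E'
from h import *
from scipy.optimize import least_squares
S={n:dict(np.load('/tmp/%s.npz'%n)) for n in['side','top']}
n0=np.array([-.4246,.0021,.9054]);n0/=np.linalg.norm(n0);c=np.array([.5548,.0702,.0597])
ax=np.array([n0[2],0,-n0[0]]);ay=np.cross(n0,ax)
for ns in (['side'],['top'],['side','top']):
  Q=[]
  for n in ns:
    s=S[n];P=cloud(s,cam(s));hsv=s['pixels'].astype(float);dark=(hsv.mean(-1)<75)&(hsv[...,0]>1.25*hsv[...,2])
    h=(P-c)@n0; m=(h>.008)&(h<.065)&(np.hypot(P[...,0]-.545,P[...,1]-.072)<.05)
    print(n,m.sum(),(m&dark).sum()); Q.append(P[m])
  Q=np.concatenate(Q)-c;L=np.c_[Q@ax,Q@ay,Q@n0]
  def f(p):
    r=np.hypot(L[:,0]-p[0],L[:,1]-p[1]);z=L[:,2]
    return np.where(z<.055,r-(.015-.0035*z/.055),z-.06)
  r=least_squares(f,[0,.002],loss='soft_l1',f_scale=.002);foot=c+ax*r.x[0]+ay*r.x[1]
  print(ns,'foot',foot.round(4),'med resid',np.median(abs(r.fun)).round(4),'tip',(foot+.06*n0).round(4))
  for z0 in(.01,.02,.03,.04,.05):
    w=L[abs(L[:,2]-z0)<.005]
    if len(w):print(z0,len(w),'x',w[:,0].min().round(4),w[:,0].max().round(4),'y',w[:,1].min().round(4),w[:,1].max().round(4))
w=snapshot('wrist');print(w['mount'].round(3),w['mtx'].round(0))
p0=np.array([.15,.529,.405]);R0=R.from_rotvec(sense()['tcp_rot'])
print(rel(p0,R0,[.36,.18,.40],tilt(0)),rel([.36,.18,.40],tilt(0),[.451,-.168,.34],tilt(0)))
E
```

```text
side 270 170
['side'] foot [0.5548 0.0713 0.0597] med resid 0.0013 tip [0.5293 0.0715 0.114 ]
0.01 31 x -0.0052 0.0162 y -0.0113 0.0191
0.02 50 x -0.0098 0.0159 y -0.0085 0.0172
0.03 50 x -0.009 0.0158 y -0.0073 0.0159
0.04 48 x -0.009 0.0154 y -0.0097 0.0147
0.05 42 x -0.006 0.0135 y -0.0097 0.0155
top 167 158
['top'] foot [0.5547 0.0722 0.0597] med resid 0.0009 tip [0.5292 0.0723 0.114 ]
0.01 15 x -0.0042 0.0144 y -0.0124 0.0082
0.02 20 x -0.0098 0.0144 y -0.0128 0.0108
0.03 19 x 0.0021 0.0139 y -0.0105 0.0139
0.04 25 x -0.0068 0.0133 y -0.0117 0.0111
0.05 37 x -0.0099 0.0122 y -0.0105 0.0116
side 270 170
top 167 158
['side', 'top'] foot [0.5547 0.0717 0.0597] med resid 0.0012 tip [0.5292 0.0718 0.114 ]
0.01 46 x -0.0052 0.0162 y -0.0124 0.0191
0.02 70 x -0.0098 0.0159 y -0.0128 0.0172
0.03 69 x -0.009 0.0158 y -0.0105 0.0159
0.04 73 x -0.009 0.0154 y -0.0117 0.0147
0.05 79 x -0.0099 0.0135 y -0.0105 0.0155
[[ 0.001  0.956  0.292  0.083]
 [ 1.    -0.    -0.002  0.   ]
 [-0.001  0.292 -0.956  0.02 ]
 [ 0.     0.     0.     1.   ]] [[341.   0. 316.]
 [  0. 341. 240.]
 [  0.   0.   1.]]
(array([-0.7428, -0.6965,  0.013 ]), array([-0.0003, -0.0001, -0.0878])) (array([-0.2275, -0.87  ,  0.15  ]), array([0., 0., 0.]))
```

The peg foot is at (0.555, 0.072, 0.060), and the two views agree to 1 mm. It matches the given height of 60 mm and lean of 25°. I start moving.

move_arm([
  [[-0.7428,-0.6965,0.013],[0,0,-0.0878]],
  [[-0.7428,-0.6965,0.013],[0,0,-0.0878]],
  [[-0.7428,-0.6965,0.013],[0,0,-0.0878]],
  [[-0.7428,-0.6965,0.013],[0,0,-0.0878]],
  [[-0.7428,-0.6965,0.013],[0,0,-0.0878]],
  [[-0.7428,-0.6965,0.013],[0,0,-0.0878]],
  [[-0.7428,-0.6965,0.013],[0,0,-0.0878]],
  [[-0.7428,-0.6965,0.013],[0,0,-0.0878]],
  [[-0.7428,-0.6965,0.013],[0,0,-0.0878]],
], gripper=0)

```text
time: 1.27
eef_pos: [0.3595, 0.1806, 0.3995]
tcp_rot: [-0.0, -3.141, -0.0]
contact_force: [0.2, 0.4, -0.0]
width: 0.0933
gripper_force: 0.0
```

move_arm([
  [[-0.2275,-0.87,0.15],[0,0,0]],
  [[-0.2275,-0.87,0.15],[0,0,0]],
  [[-0.2275,-0.87,0.15],[0,0,0]],
  [[-0.2275,-0.87,0.15],[0,0,0]],
  [[-0.2275,-0.87,0.15],[0,0,0]],
  [[-0.2275,-0.87,0.15],[0,0,0]],
  [[-0.2275,-0.87,0.15],[0,0,0]],
  [[-0.2275,-0.87,0.15],[0,0,0]],
  [[-0.2275,-0.87,0.15],[0,0,0]],
])

```text
time: 2.4
eef_pos: [0.4508, -0.1663, 0.3398]
tcp_rot: [-0.003, 3.141, 0.0]
contact_force: [0.3, 0.7, -0.4]
width: 0.0927
gripper_force: 0.0
```

```bash
python3 - <<'E'
from h import *
st=sense();s=snapshot('wrist');print(st['joints'].round(3),st['eef_pos'].round(4),st['tcp_rot'].round(4))
cv2.imwrite('pics/w1.png',s['pixels'][...,::-1])
P=cloud(s,cam(s,st)).reshape(-1,3)
P=P[np.hypot(P[:,0]-.451,P[:,1]+.168)<.05]
print(P[P[:,2]>.085].mean(0),np.nanmax(P[:,2]))
for z0 in np.arange(.01,.1,.01):
    q=P[abs(P[:,2]-z0)<.004][:,:2]
    if len(q)<15: continue
    A=np.c_[2*q,np.ones(len(q))];x=np.linalg.lstsq(A,(q**2).sum(1),rcond=None)[0]
    print(z0.round(2),len(q),x[:2].round(4),np.sqrt(x[2]+x[0]**2+x[1]**2).round(4))
E
```

```text
[-0.45   0.311  1.892  0.     0.939 -2.023] [ 0.4508 -0.1663  0.3398] [-3.1000e-03  3.1415e+00  1.0000e-04]
[ 0.4320957  -0.17089779  0.23245607] 0.27575956719098593
0.01 346 [ 0.4516 -0.1673] 0.039
0.02 197 [ 0.4512 -0.1673] 0.0368
0.03 211 [ 0.4511 -0.1673] 0.0357
0.04 229 [ 0.4511 -0.1674] 0.0344
0.05 241 [ 0.451  -0.1674] 0.0333
0.06 260 [ 0.451  -0.1674] 0.0321
0.07 261 [ 0.4509 -0.1674] 0.0309
0.08 311 [ 0.451  -0.1674] 0.0298
0.09 4988 [ 0.4505 -0.1674] 0.0208
```

View pics/w1.png

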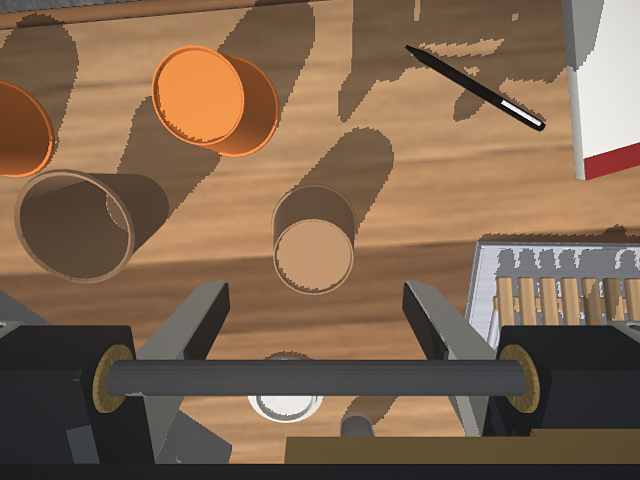

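The washed cup is centred between the fingers at (314,256). The wrist camera puts it at (0.451, -0.1674). I descend and grip.

move_arm([
  [[0,0.001,0.1],[0,0,0]],
  [[0,0.001,0.2],[0,0,0]],
  [[0,0.001,0.2625],[0,0,0]],
  [[0,0.001,0.2625],[0,0,0]],
  [[0,0.001,0.2625],[0,0,0]],
])

```text
time: 3.08
eef_pos: [0.4512, -0.1671, 0.2356]
tcp_rot: [-0.001, 3.14, -0.001]
contact_force: [-0.2, 0.8, 0.0]
width: 0.0929
gripper_force: 0.0
```

move_arm([
  [[0,0,0],[0,0,0]],
  [[0,0,0],[0,0,0]],
  [[0,0,0],[0,0,0]],
  [[0,0,0],[0,0,0]],
  [[0,0,0],[0,0,0]],
  [[0,0,0],[0,0,0]],
], gripper=1, grip_force=15)

```text
time: 3.82
eef_pos: [0.4509, -0.1674, 0.2348]
tcp_rot: [0.0, 3.141, -0.0]
contact_force: [-0.1, 0.3, 4.9]
width: 0.0675
gripper_force: 15.2
```

Gripped with a width of 67.5 mm. I lift gently, with a bit more grip force.

move_arm([
  [[0,0,-0.02],[0,0,0]],
  [[0,0,-0.06],[0,0,0]],
  [[0,0,-0.125],[0,0,0]],
  [[0,0,-0.2],[0,0,0]],
  [[0,0,-0.25],[0,0,0]],
  [[0,0,-0.25],[0,0,0]],
  [[0,0,-0.25],[0,0,0]],
], grip_force=22)

```text
time: 4.7
eef_pos: [0.4505, -0.1672, 0.3342]
tcp_rot: [0.0, -3.141, -0.0]
contact_force: [-0.0, 0.0, -1.6]
width: 0.0671
gripper_force: 21.7
```

```bash
python3 - <<'E'
from h import *
st=sense();print(st['time'],st['eef_pos'].round(4),st['width'],st['gripper_force'])
s=snapshot('wrist');t=snapshot('side')
im=np.vstack([s['pixels'][150:350,180:480],t['pixels'][160:360,160:460]])[...,::-1]
cv2.imwrite('pics/g1.png',cv2.resize(im,None,fx=1.5,fy=1.5))
T=cam(s,st);P=cloud(s,T);Q=P[240:300,270:360].reshape(-1,3);Q=Q[(Q[:,2]>.12)&(Q[:,2]<.18)&(np.hypot(Q[:,0]-.451,Q[:,1]+.1675)<.025)]
if len(Q)>30:
  c=Q.mean(0);n=np.linalg.svd(Q-c)[2][2];print('bottom disc',len(Q),c.round(4),n.round(3))
p=np.array([.451,-.1676,.335]);n=np.array([-.4226,0,.9063]);f=np.array([.5547,.0717,.0597])
t1=f+.325*n;print(t1,rel(p,tilt(0),t1,tilt(25)))
E
```

```text
4.7 [ 0.4505 -0.1672  0.3342] 0.06713988149904244 21.700375809232355
[0.417355  0.0717    0.3542475] (array([ 0.0841,  0.5982, -0.0481]), array([ 0.    , -0.1389,  0.    ]))
```

View pics/g1.png

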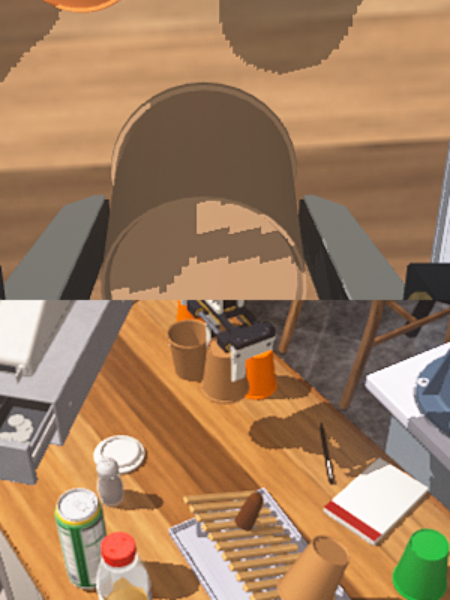

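The cup is held upright between the pads (bottom disc near (205,270) in the picture's upper crop). The upright cup stands undisturbed. I traverse and tilt to the pre-hang pose.

move_arm([
  [[0.01,0.07,-0.01],[0,-0.017,0]],
  [[0.02,0.16,-0.02],[0,-0.035,0]],
  [[0.03,0.25,-0.03],[0,-0.055,0]],
  [[0.045,0.34,-0.04],[0,-0.08,0]],
  [[0.06,0.43,-0.05],[0,-0.1,0]],
  [[0.075,0.51,-0.05],[0,-0.12,0]],
  [[0.084,0.57,-0.048],[0,-0.135,0]],
  [[0.084,0.598,-0.048],[0,-0.1389,0]],
  [[0.084,0.598,-0.048],[0,-0.1389,0]],
  [[0.084,0.598,-0.048],[0,-0.1389,0]],
])

```text
time: 6.05
eef_pos: [0.4172, 0.0715, 0.3534]
tcp_rot: [0.0, 2.706, -0.0]
contact_force: [0.8, -0.3, -1.7]
width: 0.0669
gripper_force: 21.7
```

```bash
python3 - <<'E'
from h import *
from scipy.optimize import least_squares
st=sense();print(st['time'],st['eef_pos'].round(4),st['width'],st['gripper_force'],st['joints'].round(2),np.degrees(np.arcsin(R.from_rotvec(st['tcp_rot']).as_matrix()[:,2])).round(2))
w=snapshot('wrist');t=snapshot('top');s=snapshot('side')
n=np.array([-.4226,0,.9063]);f=np.array([.5547,.0717,.0597]);c0=f+.136*n
Ps=[cloud(w,cam(w,st)),cloud(t,cam(t)),cloud(s,cam(s))]
for nm,Pp,im in zip('wts',Ps,[w,t,s]):
  px=im['pixels'].astype(int);brown=(px[...,0]>px[...,2]*1.35)
  d=Pp-c0;a=d@n;rr=np.linalg.norm(d-a[...,None]*n,axis=-1)
  m=brown&(abs(a)<.06)&(rr<.055)
  Q=Pp[m]
  if len(Q)<40: print(nm,len(Q));continue
  def g(p):
    ax=np.array([p[3]+n[0],p[4],n[2]]);ax/=np.linalg.norm(ax)
    d=Q-p[:3];z=d@ax;r=np.linalg.norm(d-np.outer(z,ax),axis=1)
    side=(r-(.035-.1304*z))*.9916;cap=z-.046
    return np.where(abs(side)<abs(cap),side,cap)
  r=least_squares(g,np.r_[c0,0,0],loss='soft_l1',f_scale=.002);ax=np.array([r.x[3]+n[0],r.x[4],n[2]]);ax/=np.linalg.norm(ax)
  print(nm,len(Q),'centre',r.x[:3].round(4),'off',(r.x[:3]-c0).round(4),'axis',ax.round(3),'tilt err',np.degrees(np.arccos(ax@n)).round(2),np.median(abs(r.fun)).round(4))
im=np.hstack([w['pixels'][150:400,180:480],s['pixels'][180:430,220:520]])[...,::-1]
cv2.imwrite('pics/g2.png',cv2.resize(im,None,fx=1.3,fy=1.3))
E
```

```text
6.05 [0.4172 0.0715 0.3534] 0.06691583274529822 21.70704305711297 [ 0.07  0.14  2.11 -0.06  0.46 -1.46] [ 2.494e+01 -1.000e-02 -6.506e+01]
w 18361 centre [0.4988 0.0721 0.1804] off [ 0.0016  0.0004 -0.0026] axis [-0.427 -0.001  0.904] tilt err 0.42 0.0003
t 745 centre [0.4981 0.0712 0.1784] off [ 0.0009 -0.0005 -0.0045] axis [-0.41   0.001  0.912] tilt err 0.83 0.0006
s 1505 centre [0.4967 0.0696 0.1812] off [-0.0006 -0.0021 -0.0018] axis [-0.406  0.005  0.914] tilt err 1.11 0.0012
```

View pics/g2.png

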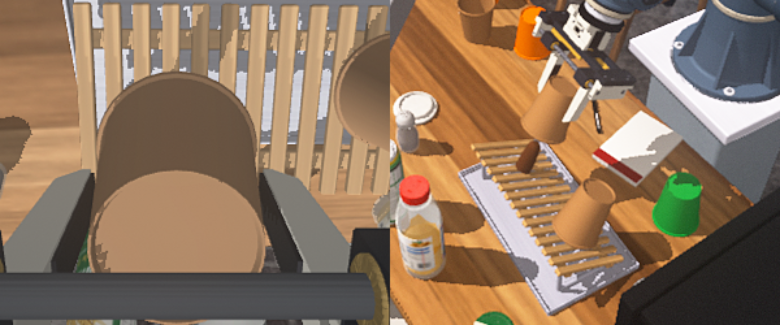

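The cup is coaxial with the peg within about 2 mm and 1°, above its tip, and roughly 87 mm from seating. I lower it along the tool axis.

move_arm([
  [[0,0,0.02],[0,0,0]],
  [[0,0,0.05],[0,0,0]],
  [[0,0,0.08],[0,0,0]],
  [[0,0,0.11],[0,0,0]],
  [[0,0,0.14],[0,0,0]],
  [[0,0,0.17],[0,0,0]],
  [[0,0,0.19],[0,0,0]],
  [[0,0,0.2],[0,0,0]],
  [[0,0,0.2],[0,0,0]],
  [[0,0,0.2],[0,0,0]],
])

```text
time: 7.45
eef_pos: [0.451, 0.0719, 0.2815]
tcp_rot: [-0.0, 2.705, 0.0]
contact_force: [-0.6, -0.8, -0.7]
width: 0.067
gripper_force: 21.7
```

move_arm([
  [[0,0,0.004],[0,0,0]],
  [[0,0,0.008],[0,0,0]],
  [[0,0,0.012],[0,0,0]],
  [[0,0,0.012],[0,0,0]],
])

```text
time: 7.95
eef_pos: [0.453, 0.0718, 0.2767]
tcp_rot: [-0.0, 2.706, -0.0]
contact_force: [-0.3, -0.4, -1.0]
width: 0.0669
gripper_force: 21.7
```

move_arm([
  [[0,0,0.0025],[0,0,0]],
  [[0,0,0.005],[0,0,0]],
  [[0,0,0.005],[0,0,0]],
])

```text
time: 8.32
eef_pos: [0.4539, 0.0718, 0.275]
tcp_rot: [-0.0, 2.705, -0.0]
contact_force: [0.2, 0.6, -0.8]
width: 0.0669
gripper_force: 21.7
```

move_arm([
  [[0,0,0.0025],[0,0,0]],
  [[0,0,0.005],[0,0,0]],
  [[0,0,0.005],[0,0,0]],
])

```text
time: 8.7
eef_pos: [0.4547, 0.0718, 0.2732]
tcp_rot: [-0.0, 2.705, -0.0]
contact_force: [-0.7, -0.7, -1.6]
width: 0.0673
gripper_force: 21.7
```

move_arm([
  [[0,0,0.0025],[0,0,0]],
  [[0,0,0.005],[0,0,0]],
  [[0,0,0.005],[0,0,0]],
])

```text
time: 9.07
eef_pos: [0.4554, 0.0719, 0.272]
tcp_rot: [-0.0, 2.705, -0.0]
contact_force: [-8.9, -1.0, 12.3]
width: 0.0671
gripper_force: 22.9
```

```bash
cat > fit.py <<'E'
from h import *
from scipy.optimize import least_squares
n=np.array([-.4226,0,.9063]);f=np.array([.5547,.0717,.0597]);ex=np.array([n[2],0,-n[0]])
def fits():
  st=sense();print(st['time'],st['eef_pos'].round(4),st['contact_force'].round(1),st['width'].round(4))
  w=snapshot('wrist');t=snapshot('top');s=snapshot('side');c0=f+.047*n
  for nm,Pp,im in zip('wts',[cloud(w,cam(w,st)),cloud(t,cam(t)),cloud(s,cam(s))],[w,t,s]):
    px=im['pixels'].astype(int);d=Pp-c0;a=d@n;rr=np.linalg.norm(d-a[...,None]*n,axis=-1)
    Q=Pp[(px[...,0]>px[...,2]*1.35)&(a>-.035)&(a<.06)&(rr<.05)]
    if len(Q)<40: print(nm,len(Q));continue
    def A(p):
      ax=np.array([p[3]+n[0],p[4],n[2]]);return ax/np.linalg.norm(ax)
    def g(p):
      ax=A(p);d=Q-p[:3];z=d@ax;r=np.linalg.norm(d-np.outer(z,ax),axis=1)
      side=(r-(.035-.1304*z))*.9916;cap=z-.046
      return np.where(abs(side)<abs(cap),side,cap)
    r=least_squares(g,np.r_[c0,0,0],loss='soft_l1',f_scale=.002);ax=A(r.x);d=r.x[:3]-f
    print(nm,len(Q),'peg-frame x y z',(d@ex).round(4),d[1].round(4),(d@n).round(4),'tilt err',np.degrees(np.arccos(ax@n)).round(2),'axis',ax.round(3))
  return w,t,s
E
python3 - <<'E'
from fit import *
fits()
E
```

```text
Traceback (most recent call last):
  File "fit.py", line 5, in fits
    st=sense();print(st['time'],st['eef_pos'].round(4),st['contact_force'].round(1),st['width'].round(4))
                                                                                    ^^^^^^^^^^^^^^^^^
AttributeError: 'float' object has no attribute 'round'
```

Contact: about 15 N along the slats' normal, so the rim is on the slats. I check the fit before releasing.

```bash
sed -i "s/st\['width'\].round(4)/round(float(st['width']),4)/" fit.py; python3 - <<'E'
from fit import *
fits()
E
```

```text
9.075 [0.4554 0.0719 0.272 ] [-8.9 -1.  12.3] 0.0671
w 17208 peg-frame x y z 0.0009 0.0008 0.0432 tilt err 0.63 axis [-0.431 -0.001  0.902]
t 476 peg-frame x y z -0.0011 0.0 0.0418 tilt err 1.3 axis [-0.406 -0.012  0.914]
s 1222 peg-frame x y z -0.0011 -0.0017 0.0447 tilt err 1.18 axis [-0.405 -0.001  0.914]
```

Seated: on the axis within 2 mm, tilt about 1°. I ease off 0.6 mm and open.

move_arm([
  [[0,0,-0.0015],[0,0,0]],
  [[0,0,-0.0015],[0,0,0]],
], grip_force=8)

```text
time: 9.48
eef_pos: [0.4553, 0.0718, 0.2721]
tcp_rot: [-0.0, 2.705, 0.0]
contact_force: [-1.2, 1.2, 2.9]
width: 0.0676
gripper_force: 8.1
```

move_arm([
  [[0,0,0],[0,0,0]],
  [[0,0,0],[0,0,0]],
  [[0,0,0],[0,0,0]],
  [[0,0,0],[0,0,0]],
  [[0,0,0],[0,0,0]],
  [[0,0,0],[0,0,0]],
  [[0,0,0],[0,0,0]],
], gripper=0)

```text
time: 10.35
eef_pos: [0.4553, 0.0718, 0.272]
tcp_rot: [-0.0, 2.705, 0.0]
contact_force: [0.1, 0.1, 0.9]
width: 0.0929
gripper_force: 0.0
```

```bash
python3 - <<'E'
from fit import *
fits()
E
```

```text
10.35 [0.4553 0.0718 0.272 ] [0.1 0.1 0.9] 0.0929
w 17270 peg-frame x y z 0.0006 0.0008 0.0435 tilt err 0.87 axis [-0.435  0.003  0.9  ]
t 495 peg-frame x y z -0.0013 0.0002 0.0419 tilt err 0.83 axis [-0.411 -0.003  0.912]
s 1377 peg-frame x y z -0.0015 -0.0017 0.0452 tilt err 1.13 axis [-0.409  0.012  0.912]
```

Released, and the cup stayed put. I retract along the peg axis.

move_arm([
  [[0,0,-0.03],[0,0,0]],
  [[0,0,-0.08],[0,0,0]],
  [[0,0,-0.15],[0,0,0]],
  [[0,0,-0.24],[0,0,0]],
  [[0,0,-0.32],[0,0,0]],
  [[0,0,-0.36],[0,0,0]],
  [[0,0,-0.36],[0,0,0]],
  [[0,0,-0.36],[0,0,0]],
  [[0,0,-0.36],[0,0,0]],
])

```text
time: 11.62
eef_pos: [0.3945, 0.0718, 0.4018]
tcp_rot: [-0.0, 2.707, -0.0]
contact_force: [0.6, -0.1, 0.3]
width: 0.0929
gripper_force: 0.0
```

```bash
python3 - <<'E'
from fit import *
w,t,s=fits()
cv2.imwrite('pics/end.png',s['pixels'][120:440,180:580,::-1])
E
```

```text
11.625 [0.3945 0.0718 0.4018] [ 0.6 -0.1  0.3] 0.0929
w 5446 peg-frame x y z 0.0007 0.001 0.0435 tilt err 0.8 axis [-0.434  0.002  0.901]
t 1002 peg-frame x y z -0.0011 0.0005 0.0422 tilt err 1.06 axis [-0.407 -0.005  0.913]
s 1322 peg-frame x y z -0.0016 -0.0015 0.045 tilt err 1.29 axis [-0.409  0.016  0.912]
```

View pics/end.png

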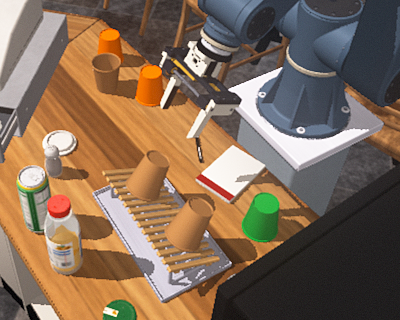

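The washed cup sits on the free peg at (150,175), parallel to its neighbour. The upright cup is untouched at (106,73), and the gripper is clear.

```bash
python3 -c "
from rig import *
print(close_job())"
```

```text
the job is handed in; nothing more can be done
None
```

The washed cup hangs mouth-down on the free peg, measured within about 2 mm of the peg's axis and about 1° of its lean, with the gripper clear and the upright cup untouched; I handed the job in at about 12 s of robot time, and the hand-in returned no verdict.

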